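# Seat a shield cover and index the board slide to the next hole

### The job

On the small repair jig, press the spring-loaded press head fully down to its stop so that the metal cover beneath it is seated, and let the head come back up. Then pull the lock plunger's knob up, move the slide along the rail away from the press to the next hole without running past it, and let the pin drop fully home there. Finish while still holding the lock knob firmly with the pin home: do not let go of it; leave the other things on the bench where they are.

Things in the scene. Friction and masses are not known exactly. Their poses are not given: they have to be found in the camera images.
- jig: Aluminium jig fixed to the bench; place and yaw vary. Base plate 145 x 360 x 12 mm. Origin on the bench under the rail's centre line; y runs along the rail (the slide's travel, away from the press), x across it, z up. The rail is a steel strip at x = 0, top 30 mm above the bench, with three holes at y = 40 (pin in it at the start), 80 and 120 mm.
- press_head (a point): Centre of the top face of the black mushroom press head (34 mm across, 163 mm above the bench when up). Pressed straight down; its axis is at x = 0, y = -70 mm of the jig. A 22 x 34 mm column at x = 55 to 77 mm carries it on an arm whose top is 130 mm high (138 at the collar).
- press (a joint): Travel of the press head, m: 0 up, 0.014 down at its stop. Spring: about 4 N at the top, 10 N at the stop, plus about 3 N to push the cover on; it springs back up by itself when released.
- cover (a joint): How far the metal cover (24 x 26 mm) under the press has been pushed onto its board, m: 0 standing proud, about 0.004 seated; the press foot reaches it after 10 mm of press travel and has pushed it on when at the stop. It stays where it is pushed and travels with the slide.
- lock_knob: Black round knob of the lock plunger, standing upright on the slide, 26 mm across and 24 mm tall. Origin at the centre of its underside, 62 mm above the bench when the pin is home; below it there is a 22 mm wide collar whose top is 58 mm above the bench. 110 mm along the rail from the press's axis at the start; it travels with the slide.
- lock_knob_top (a point): Centre of the top face of the lock knob, 86 mm above the bench when the pin is home.
- lock (a joint): How far the lock pin is pulled up, m: 0 fully home in a hole, 0.014 at its upper stop. The pin (8 mm, round tip) is 10.5 mm deep in a 10 mm wide hole, so it is clear of the rail above 0.0105; let down between holes it rests on the rail at about that value. A spring pushes it down: about 5 N at home, 10 N at the top.
- slide (a joint): Travel of the slide along the jig's y, m: 0 in the first hole, 0.040 at the next hole, 0.080 at the last. The slide rubs with about 2 N and stays where it is left.
- next_hole (a point): Centre of the mouth of the next hole, on top of the rail, fixed to the jig. The lock knob's axis must end above it.
- screwdriver: Bystander: screwdriver 160 mm long lying on the robot's side of the jig; origin under its middle.
- phone: Bystander: phone 148 x 72 x 8 mm lying beyond the jig; origin under its centre.
- jar: Bystander: round jar 40 mm across, 36 mm tall, beside the jig's robot side; origin under its centre.
- tweezers: Bystander: steel tweezers 125 mm long, lying beyond the jig; origin at their middle.
- parts_dish: Bystander: low divided dish 90 x 120 x 22 mm beyond the jig; origin under its centre.
- multimeter: Bystander: multimeter 190 x 90 x 40 mm on the right of the bench; origin under its centre.
- tray: Bystander: plastic tray 140 x 200 x 30 mm with a phone shell in it on the left of the bench; origin under its centre.

How it is judged:
On the way, in this order (a step that is already met when the one before it is completed fails the run):
1. press head pushed down to its stop, cover seated (value of joint press above 0.0125 m and value of joint cover above 0.003 m), for 0.1 s.
2. press head back up and the lock pin pulled clear while the slide is at the first hole (value of joint press below 0.003 m and value of joint lock above 0.008 m and value of joint slide below 0.012 m), for 0.05 s.
3. slide at the next hole with the pin home in it (value of joint slide between 0.037 and 0.043 m and value of joint lock below 0.0025 m), for 0.2 s.
At the end, for the whole second after the job is handed in: The slide is within 3 mm of the next hole (joint 0.037 to 0.043) and at rest, the lock pin is home (within 2.5 mm), the fingers still hold or press the lock knob with more than 3 N, the cover is seated (pushed on more than 3 mm) and the press head is back up (within 3 mm) (all of step 3 and value of joint cover above 0.003 m and value of joint press below 0.003 m and contact force between the fingers and lock_knob above 3 N and velocity of joint slide between -0.005 and 0.005 m/s); the arm keeps its last pose, push and grip.
It fails at once if the slide ran past the next hole (by 15 mm or more) (value of joint slide above 0.055 m).
It fails at once if a bystander was moved more than 30 mm (distance of any of screwdriver, phone, jar, tweezers, parts_dish, multimeter, tray from where it was at the start of the episode above 0.03 m).
It also fails if it takes over 50 s, if anything falls off the work surface, if the arm or the gripper's body presses on something with over 40 N, if the wrist force passes 120 N, or if a joint passes its speed limit or range.

### The arm

A 6-joint arm with a two-finger parallel gripper is mounted at the origin on the work surface. World frame = base frame: x ahead of the robot, y to its left, z up, the work surface at z = 0. Lengths are in m, angles in rad, forces in N, time in s.
With the tool pointing down it reaches from about 0.225 to 0.875 m from the base axis. Payload 3.4 kg.
Tool frame: the origin (TCP) lies between the finger pads; the fingertips stand 8 mm ahead of it and the grasp point (between the pads) lies 11 mm behind it; z points along the fingers, y is the line along which they close (so a half turn about z gives the same grasp; the last joint's range is limited). The gripper opens to 85 mm and grips with 20 to 120 N. Pads are 22 mm wide; open, the fingers measure 114 mm over their backs; the gripper's body (76 mm by 85 mm) begins 54 mm behind the grasp point. The pads swing forward as they close: fully open they stand 13 mm farther back than shut.
Start: joints at [1.22, 0.276, 1.505, -0, 1.361, -0.121], TCP at [0.131, 0.56, 0.239] pointing down, gripper open.
Joint ranges: [-2.89, 2.89], [-0.75, 2.08], [0.22, 2.7], [-1.18, 4.32], [0.11, 2.71], [-2.7, 2.7]. Speed limits (rad/s): [2.57, 2.57, 3.14, 3.14, 3.14, 3.14].

### API

Orientations are given as a unit quaternion [w, x, y, z].
In Python, from rig import manip gives the robot as it stands.
- The arm moves only by the tool move_arm, never from a script. Its argument "deltas" is a list that holds one entry, the list of rows, each a list of 5 numbers: the shift along the tool's x, y, z normalised to -1 to 1, where 1 is 80 cm, then the turn about the tool's z normalised to -1 to 1, where 1 is 120 degrees, then the closure, from -1 (fully open) to 1 (shut). In form: [[[tx, ty, tz, twist, grip], ...]]. A call has 1 to 12 rows; each row is the pose to reach, as a shift and turn from the pose commanded when the call began, along the tool's axes at that moment; what a row does not reach only later rows make up. A row lasts 1/10 s, in which the tool goes at most 50 mm and 8.59 degrees, less where a joint would pass 70% of its speed; a pose out of reach is approached as far as the arm can. A call with a number of a shift or a turn outside -1 to 1 is refused whole. A call with a gripper value outside its range is refused whole. The fingers move at their own pace and stop on an object; "squeeze" is the grip in N (left out, the last holds). Time passes only in rows, so rows that repeat a pose let the fingers close. It gives the time, the measured TCP pose, the force, the opening and the grip force at its end, in the units of the state.
- manip.get_state(): the state, without advancing time (a new reading comes with each control period).
- manip.get_image(name): name is "side" or "top"; returns the picture (480x640x3 uint8, red, green, blue); there is no depth.
- manip.camera_params(name): a dict with "fx", "fy", "cx", "cy" (pixels), "R" (3x3) and "t" (3): a world point X has camera coordinates R X + t. Camera axes: x right, y down, z forward; pixel columns grow to the right and rows downward; lengths in m; the calibration is good to about 2 mm. A picture is of the moment at which its call begins. camera_params takes no time and is no camera call.
- manip.sign_off(): hands the job in; it is judged then, once.
The state is a dict: "clock": time; "qpos": joint angles; "qd": joint speeds; "effort": joint torques, N m; "position": TCP position; "ee_rot": TCP orientation; "contact_force": force on the tool from outside, world axes, zero at the start; "moment": the same for the moment, N m; "width": finger opening in m; "gripper_force": force on a finger pad.
Only numpy, scipy, OpenCV 4.12 (cv2) and the standard library are available. Lean on these libraries where they do the work, as an engineer would, in place of code of your own. Each camera call takes 0.05 s, during which the arm holds its last target. There are 200 camera calls.

## Working session

There is one attempt and no reset: what is moved stays moved. The work goes in short steps, Python scripts to look and compute and a tool call to move; the robot and the scene stay as the last step left them, time stands still between calls to the robot, and variables do not carry over. Pictures are saved under pics/ and viewed, at most 10 in all, crops included, and the job is handed in when it is done.

Besides the shell and the picture viewer there is one more tool, called after ">>>" as name(argument=value, ...) on one line, values as JSON. move_arm: Moves the arm, as the interface text tells. Scaled input: -1 to 1 covers 80 cm each way for a shift and 120 degrees each way for a turn. Its arguments: {"type":"object","properties":{"deltas":{"type":"array","items":{"type":"array","items":{"type":"array","items":{"type":"number","minimum":-1,"maximum":1}}}},"squeeze":{"type":"number"}},"required":["deltas"]}

```bash
mkdir -p pics
python3 - <<'E'
from rig import manip
import cv2
for n in("top","side"):
    cv2.imwrite(f"pics/{n}0.png",manip.get_image(n)[:,:,::-1]); print(n,manip.camera_params(n))
print(manip.get_state())
E
```

```text
top {'fx': 467.27997241993125, 'fy': 467.27997241993125, 'cx': 323.12235173765015, 'cy': 242.94363603440945, 'R': array([[-0.01070654, -0.99993805, -0.00304473],
       [-0.99283849,  0.01099274, -0.1189575 ],
       [ 0.1189836 ,  0.0017493 , -0.99289468]]), 't': array([0.00801881, 0.59035138, 1.23786393])}
side {'fx': 575.653507277451, 'fy': 575.653507277451, 'cx': 317.3718286871262, 'cy': 236.4765859306852, 'R': array([[ 0.86763544, -0.49712797,  0.00851622],
       [-0.38164996, -0.67687482, -0.62943132],
       [ 0.31867233,  0.5428667 , -0.77700945]]), 't': array([-0.49524286,  0.29673686,  1.34651186])}
{'clock': 0.1, 'qpos': array([ 1.21998256e+00,  2.76488757e-01,  1.50598687e+00, -1.35698571e-05,
        1.36073720e+00, -1.20991550e-01]), 'qd': array([ 1.09373476e-03, -5.46847746e-04, -2.30712021e-03,  4.82912301e-05,
       -5.83306304e-05, -2.07073181e-03]), 'effort': array([ 1.33960122e-03, -4.17707276e+01, -2.46402383e+01, -3.12928587e-04,
        5.67367708e-03,  3.59968396e-06]), 'position': array([0.13083157, 0.55943998, 0.23855858]), 'ee_rot': array([-1.82883696e-04,  1.14656934e-01,  9.93404817e-01, -7.89203156e-04]), 'contact_force': array([-0.91053616, -0.15985797,  0.2517211 ]), 'moment': array([-0.02393626,  0.01898158, -0.06184522]), 'gripper_force': 0.0, 'width': 0.08539469076523559}
```

View pics/top0.png

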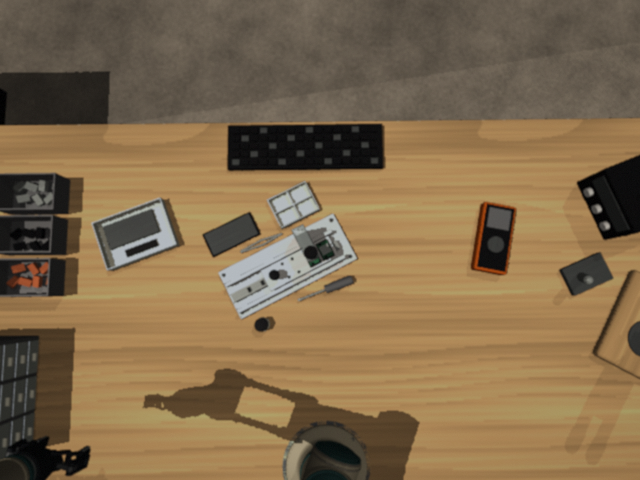

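View pics/side0.png

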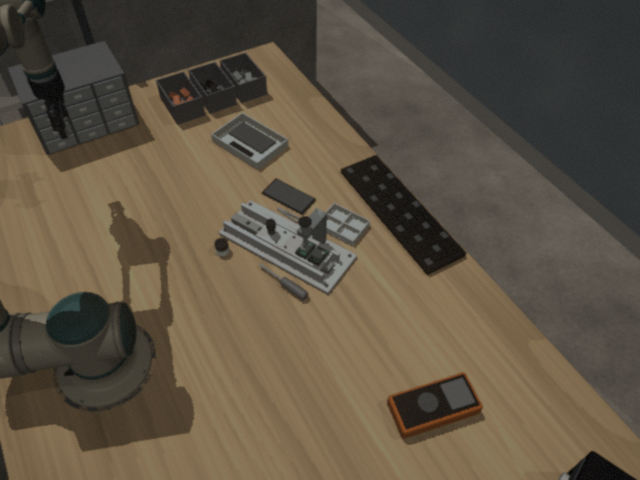

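The top view shows the jig around (288,266), the knob near (274,274) and the press head near (311,253). The side view shows the knob near (270,226) and the head near (306,222). I'll enlarge both.

Run:
```python
import cv2,numpy as np
a=cv2.imread("pics/top0.png")[205:325,210:370]; b=cv2.imread("pics/side0.png")[190:300,210:370]
cv2.imwrite("pics/c1.png",cv2.resize(a,None,fx=5,fy=5,interpolation=cv2.INTER_CUBIC))
cv2.imwrite("pics/c2.png",cv2.resize(b,None,fx=5,fy=5,interpolation=cv2.INTER_CUBIC))
```

```text
(no output)
```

View pics/c1.png

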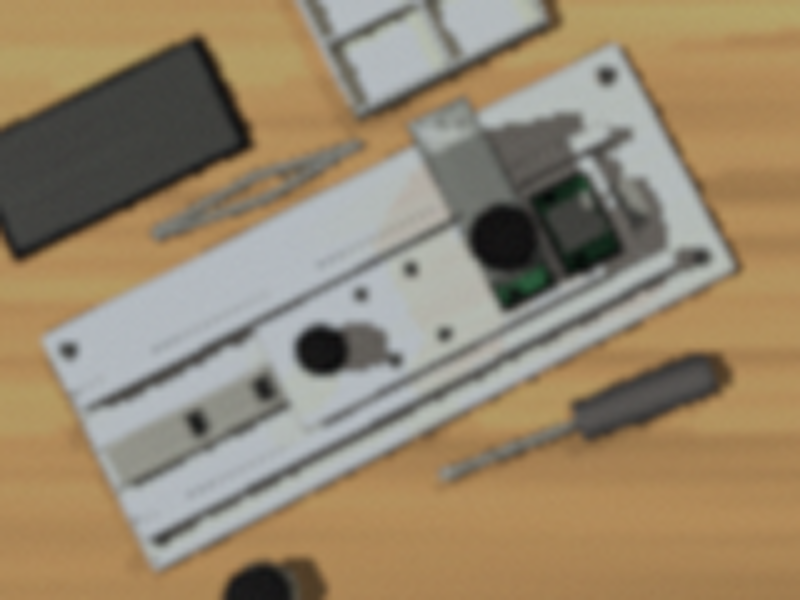

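View pics/c2.png

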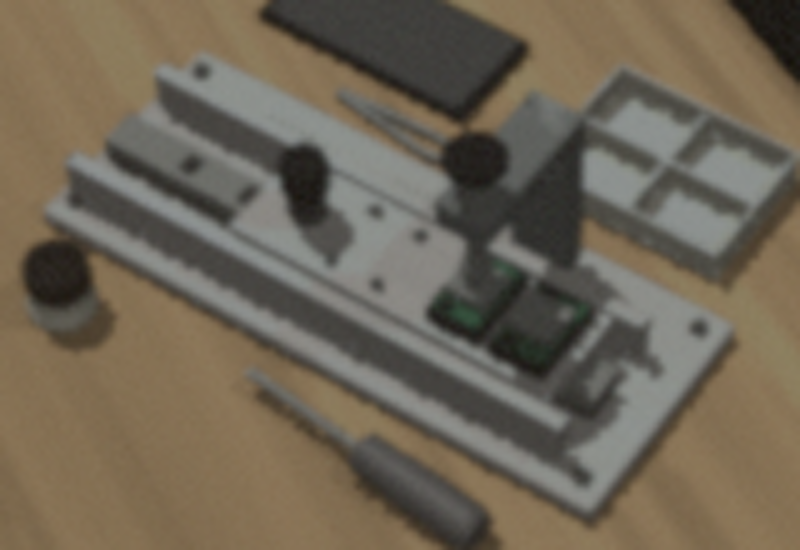

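The crops show these pixels (crop / 5 plus offset):
- Top: head (503,238), knob top (320,349), holes (264,388) and (197,422).
- Side: head top (475,157), knob top (304,158), last hole (193,163).

Next I'll fit the jig pose.

```bash
cat > h.py <<'E'
from rig import manip
import numpy as np
from scipy.optimize import least_squares
CP={n:manip.camera_params(n) for n in("top","side")}
def proj(n,X):
    c=CP[n]; p=c["R"]@X+c["t"]; return np.array([c["fx"]*p[0]/p[2]+c["cx"],c["fy"]*p[1]/p[2]+c["cy"]])
def onplane(n,uv,z):
    c=CP[n]; d=c["R"].T@np.array([(uv[0]-c["cx"])/c["fx"],(uv[1]-c["cy"])/c["fy"],1]); o=-c["R"].T@c["t"]
    return o+d*(z-o[2])/d[2]
def jig(q,x,y,z):
    c,s=np.cos(q[2]),np.sin(q[2]); return np.array([q[0]+c*x-s*y,q[1]+s*x+c*y,z])
E
python3 - <<'E'
from h import *
T=lambda u,v:(u/5+210-.4,v/5+205-.4); S=lambda u,v:(u/5+210-.4,v/5+190-.4)
obs=[("top",T(503,238),-.07,.163),("top",T(320,349),.04,.086),("top",T(264,388),.08,.03),("top",T(197,422),.12,.03),
("side",S(475,157),-.07,.163),("side",S(304,158),.04,.086),("side",S(193,163),.12,.03),("side",S(250,192),.08,.03)]
for n,uv,y,z in obs: print(n,y,onplane(n,uv,z).round(4))
f=lambda q:np.concatenate([proj(n,jig(q,0,y,z))-uv for n,uv,y,z in obs])
r=least_squares(f,[.5,.1,.4]); q=r.x; print(q,np.degrees(q[2]),r.fun.reshape(-1,2).round(2))
for y,z in((-.07,.163),(.04,.086),(.08,.03)): print(jig(q,0,y,z))
from scipy.spatial.transform import Rotation as R
s=manip.get_state(); w=s["ee_rot"]; M=R.from_quat(w[[1,2,3,0]]).as_matrix(); print(M.round(3))
E
```

```text
top -0.07 [0.5527 0.0332 0.163 ]
top 0.04 [0.5035 0.1309 0.086 ]
top 0.08 [0.4857 0.1673 0.03  ]
top 0.12 [0.4678 0.2034 0.03  ]
side -0.07 [0.5514 0.032  0.163 ]
side 0.04 [0.5042 0.1335 0.086 ]
side 0.12 [0.4683 0.2044 0.03  ]
side 0.08 [0.4864 0.1704 0.03  ]
[0.5212011  0.0960474  0.45677468] 26.17126139885575 [[-0.01  0.24]
 [-0.41 -0.  ]
 [-0.21 -0.07]
 [-0.11 -0.18]
 [-0.   -0.42]
 [ 0.06  0.47]
 [ 0.09  0.18]
 [ 0.24  0.7 ]]
[0.55207501 0.03322382 0.163     ]
[0.50355887 0.13194659 0.086     ]
[0.48591665 0.16784577 0.03      ]
[[-0.974  0.228 -0.001]
 [ 0.228  0.974 -0.002]
 [ 0.    -0.002 -1.   ]]
```

The fit agrees to about 0.5 px. Next is the move to a spot above the press head, shutting the fingers and turning the tool to the jig's yaw.

>>> move_arm(deltas=[[[-0.66,-0.52,0,0.422,1],[-0.6626,-0.5206,0,0.4222,1],[-0.6626,-0.5206,0,0.4222,1],[-0.6626,-0.5206,0,0.4222,1],[-0.6626,-0.5206,0,0.4222,1],[-0.6626,-0.5206,0,0.4222,1],[-0.6626,-0.5206,0,0.4222,1],[-0.6626,-0.5206,0,0.4222,1],[-0.6626,-0.5206,0,0.4222,1],[-0.6626,-0.5206,0,0.4222,1],[-0.6626,-0.5206,0,0.4222,1],[-0.6626,-0.5206,0,0.4222,1]]], squeeze=30)

```text
clock: 1.3
position: [0.5067, 0.0896, 0.2391]
ee_rot: [-0.0, 0.529, 0.849, 0.0]
contact_force: [1.1, 0.4, 0.7]
width: -0.0001
gripper_force: 0.0
```

>>> move_arm(deltas=[[[0,0,0,0,1],[0,0,0,0,1]]])

```text
clock: 1.5
position: [0.506, 0.0906, 0.2385]
ee_rot: [-0.001, 0.53, 0.848, -0.0]
contact_force: [-1.0, 1.1, -0.1]
width: 0.0001
gripper_force: 0.0
```

>>> move_arm(deltas=[[[-0.0898,0.0201,0,0,1],[-0.0898,0.0201,0,0,1],[-0.0898,0.0201,0.0375,0,1],[-0.0898,0.0201,0.0375,0,1],[-0.0898,0.0201,0.0375,0,1]]])

```text
clock: 2.0
position: [0.5506, 0.0355, 0.209]
ee_rot: [-0.001, 0.528, 0.849, -0.0]
contact_force: [0.9, -0.8, 0.7]
width: 0.0001
gripper_force: 0.0
```

Run:
```python
from rig import manip
import cv2,numpy as np
a=manip.get_image("top")[205:325,210:370,::-1]; b=manip.get_image("side")[150:270,210:370,::-1]
cv2.imwrite("pics/c3.png",cv2.resize(np.hstack([a,b]),(800,300),interpolation=cv2.INTER_CUBIC))
print(manip.get_state()["position"])
```

```text
[0.55191186 0.03529372 0.2104109 ]
```

View pics/c3.png

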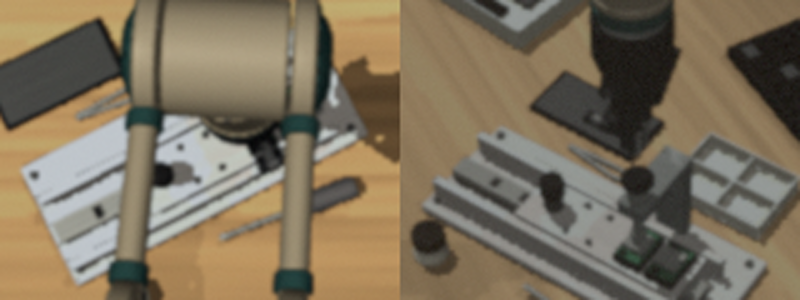

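The side view shows the shut fingertips at crop (632,152), straight above the press head at (637,180). Now the push down.

>>> move_arm(deltas=[[[0,0,0.03,0,1],[0,0,0.045,0,1],[0,0,0.055,0,1],[0,0,0.0625,0,1],[0,0,0.0656,0,1],[0,0,0.0656,0,1]]])

```text
clock: 2.7
position: [0.5516, 0.0348, 0.1582]
ee_rot: [-0.0, 0.529, 0.849, 0.0]
contact_force: [-2.8, 0.7, 8.8]
width: 0.0001
gripper_force: 4.2
```

>>> move_arm(deltas=[[[0,0,0.0025,0,1],[0,0,0.004,0,1],[0,0,0.004,0,1]]])

```text
clock: 3.0
position: [0.5517, 0.0348, 0.1569]
ee_rot: [0.0, 0.529, 0.849, 0.001]
contact_force: [-5.5, 1.5, 16.1]
width: -0.0002
gripper_force: 8.3
```

>>> move_arm(deltas=[[[0,0,0.0025,0,1],[0,0,0.004,0,1],[0,0,0.004,0,1]]])

```text
clock: 3.3
position: [0.5518, 0.0347, 0.1567]
ee_rot: [0.001, 0.528, 0.849, 0.001]
contact_force: [-10.6, 1.4, 31.1]
width: 0.0002
gripper_force: 16.0
```

The head is at its stop: the force climbs to 31 N with no further travel. Next I'll release it, go above the knob and open the fingers.

>>> move_arm(deltas=[[[0,0,-0.03,0,1],[0,0,-0.08,0,1],[0,0,-0.1,0,1],[0.05,0,-0.1,0,0],[0.1,0,-0.1,0,-0.3],[0.1356,-0.0005,-0.1,0,-0.3],[0.1356,-0.0005,-0.1,0,-0.3],[0.1356,-0.0005,-0.1,0,-0.3],[0.1356,-0.0005,-0.1,0,-0.3]]])

```text
clock: 4.2
position: [0.5045, 0.1307, 0.2306]
ee_rot: [0.001, 0.529, 0.849, 0.0]
contact_force: [-0.1, 0.6, 0.5]
width: 0.0554
gripper_force: 0.0
```

Run:
```python
from rig import manip
import cv2,numpy as np
b=manip.get_image("side")[150:270,210:370,::-1]
cv2.imwrite("pics/c4.png",cv2.resize(b,(640,480),interpolation=cv2.INTER_CUBIC))
P=np.array([[*s["position"],*s["contact_force"],s["width"]] for s in [manip.get_state()]]);print(P.round(4))
```

```text
[[0.5046 0.1305 0.2305 0.1663 0.4004 0.1126 0.0558]]
```

View pics/c4.png

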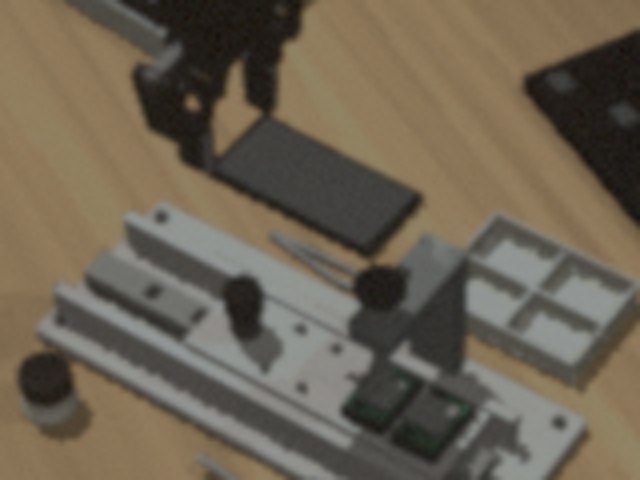

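Fingers are open above the knob at crop (243,290) and the press head is back up at (380,285). Descending.

>>> move_arm(deltas=[[[0.002,0,0.06,0,-0.3],[0.002,0,0.11,0,-0.3],[0.002,0,0.15,0,-0.3],[0.002,0,0.18,0,-0.3],[0.002,0,0.2,0,-0.3],[0.002,0,0.2056,0,-0.3],[0.002,0,0.2056,0,-0.3]]])

```text
clock: 4.95
position: [0.5034, 0.132, 0.0654]
ee_rot: [-0.0, 0.529, 0.849, -0.0]
contact_force: [0.2, -0.4, -0.1]
width: 0.0552
gripper_force: 0.0
```

>>> move_arm(deltas=[[[0,0,0,0,1],[0,0,0,0,1],[0,0,0,0,1],[0,0,0,0,1],[0,0,0,0,1],[0,0,0,0,1]]], squeeze=50)

```text
clock: 5.55
position: [0.5028, 0.1322, 0.0673]
ee_rot: [0.0, 0.528, 0.849, -0.0]
contact_force: [-2.9, -2.4, 5.2]
width: 0.0246
gripper_force: 49.0
```

The knob is gripped. Now pulling up about 12.5 mm.

>>> move_arm(deltas=[[[0,0,-0.006,0,1],[0,0,-0.011,0,1],[0,0,-0.0156,0,1],[0,0,-0.0156,0,1],[0,0,-0.0156,0,1]]])

```text
clock: 6.05
position: [0.5025, 0.1326, 0.0779]
ee_rot: [-0.001, 0.529, 0.849, -0.001]
contact_force: [-0.4, -2.0, -9.5]
width: 0.0246
gripper_force: 49.5
```

Run:
```python
from rig import manip
import cv2,numpy as np
P=[]
for i in range(4):
    b=manip.get_image("side"); s=manip.get_state(); P.append([*s["position"],*s["contact_force"],s["width"],*s["ee_rot"]])
print(np.mean(P,0).round(4))
b=b[190:270,230:330,::-1]
cv2.imwrite("pics/c5.png",cv2.resize(b,(750,600),interpolation=cv2.INTER_CUBIC))
```

```text
[ 5.0250e-01  1.3260e-01  7.7900e-02 -1.3305e+00 -2.4935e+00 -9.0220e+00
  2.4400e-02 -6.0000e-04  5.2860e-01  8.4890e-01 -5.0000e-04]
```

View pics/c5.png

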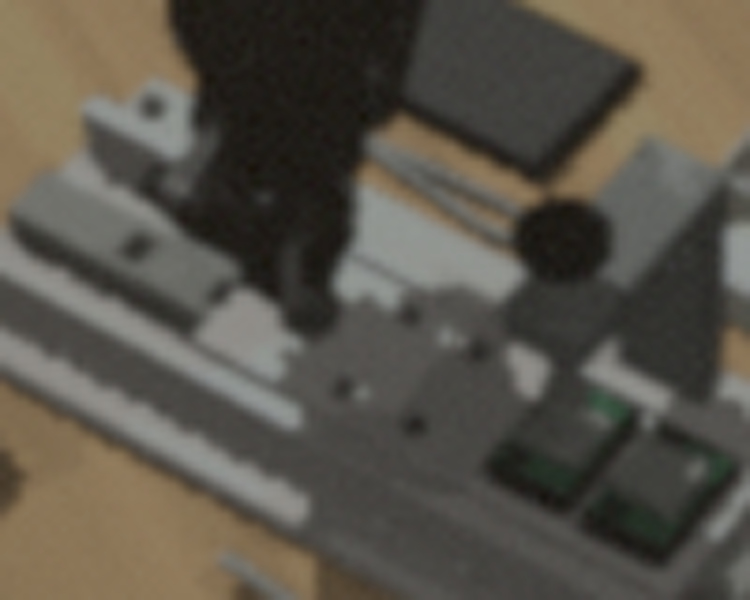

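The hand grips the knob near crop (300,290), still at the first hole; the press head is up. The force of 9 N suggests about 11 mm of lift, so I'll raise it slightly more.

>>> move_arm(deltas=[[[0,0,-0.0022,0,1],[0,0,-0.0022,0,1],[0,0,-0.0022,0,1]]])

```text
clock: 6.55
position: [0.5025, 0.1326, 0.08]
ee_rot: [-0.0, 0.529, 0.849, -0.0]
contact_force: [-1.2, -2.6, -9.8]
width: 0.0246
gripper_force: 49.5
```

>>> move_arm(deltas=[[[0.005,0,0,0,1],[0.012,0,0,0,1],[0.02,0,0,0,1],[0.028,0,0,0,1],[0.036,0,0,0,1],[0.043,0,0,0,1],[0.048,0,0,0,1],[0.05,0,0,0,1],[0.05,0,0,0,1],[0.05,0,0,0,1]]])

```text
clock: 7.55
position: [0.4841, 0.1693, 0.0799]
ee_rot: [-0.001, 0.529, 0.849, -0.0]
contact_force: [-5.1, -1.9, -10.1]
width: 0.0247
gripper_force: 49.6
```

>>> move_arm(deltas=[[[0,0,0.003,0,1],[0,0,0.006,0,1],[0,0,0.008,0,1],[0,0,0.008,0,1]]])

```text
clock: 7.95
position: [0.4843, 0.1689, 0.0735]
ee_rot: [-0.001, 0.529, 0.849, -0.0]
contact_force: [-3.9, -2.2, -8.3]
width: 0.0243
gripper_force: 49.7
```

The pin is entering the hole (the spring still pulls down and the height drops). I'll lower it the rest of the way home.

>>> move_arm(deltas=[[[0,0,0.003,0,1],[0,0,0.006,0,1],[0,0,0.009,0,1],[0,0,0.01,0,1],[0,0,0.01,0,1],[0,0,0.01,0,1]]])

```text
clock: 8.55
position: [0.4845, 0.1688, 0.0673]
ee_rot: [-0.001, 0.529, 0.849, -0.0]
contact_force: [-6.8, -3.9, 3.5]
width: 0.0242
gripper_force: 51.0
```

>>> move_arm(deltas=[[[0,0,0.0012,0,1],[0,0,0.0012,0,1],[0,0,0.0012,0,1]]])

```text
clock: 8.85
position: [0.4845, 0.1689, 0.0672]
ee_rot: [-0.0, 0.529, 0.849, -0.0]
contact_force: [-9.6, -3.3, 8.8]
width: 0.0243
gripper_force: 51.7
```

Run:
```python
from rig import manip
import cv2,numpy as np
b=np.hstack([manip.get_image("side")[180:260,230:330,::-1],manip.get_image("top")[225:305,225:325,::-1]])
cv2.imwrite("pics/c6.png",cv2.resize(b,(800,320),interpolation=cv2.INTER_CUBIC))
s=manip.get_state();print(s["position"],s["contact_force"],s["gripper_force"])
```

```text
[0.48452406 0.16886002 0.06720786] [-9.63133145 -4.07766683  9.16609109] 51.641101241111755
```

View pics/c6.png

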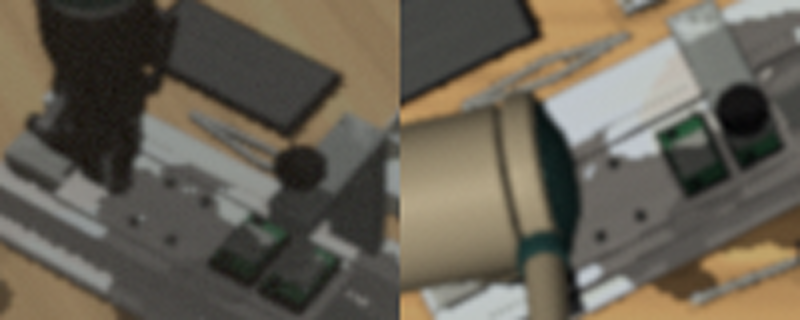

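The slide has moved one pitch: the first board is now clear of the press, at side crop (248,250). The press head is up at (300,167). The knob bottoms at the same height as in the first hole (z 0.0672 against 0.0673) and is held with about 50 N. Signing off.

```bash
python3 -c "
from rig import manip
print(manip.sign_off())"
```

```text
the job is handed in; nothing more can be done
None
```

I handed the job in at about 9 s on the robot's clock; sign-off returned no verdict, but readings and pictures show the head pressed to its stop and back up, the slide at the next hole with the pin home, and the knob still gripped at about 50 N.

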